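# Make up two handed bracket kits

## Task

Make up the two fitting kits for the display case: the right-hand bracket, the round tin and the screw-top jar go into the long three-compartment tray, the left-hand bracket and the little wing-screw clamp into the short two-compartment tray (a bracket is left-hand if its short leg points left when you look along the long leg with the elbow at the far end). Each bracket rests flat on its foot in its tray's large compartment, each other thing stands upright on the floor of a small compartment of its own. Leave the clear jar and the loupe where they are.

Things in the scene. Friction and masses are not known exactly. Their poses are not given: they have to be found in the camera images.
- long_tray: long wooden tray, three compartments in a row along y, 252 x 88 x 14 mm (y, x, z), fixed; walls and dividers 4 mm thick, tops at z = 14, inner floor at z = 4 mm. Compartments are 80 mm along x, centred at x = 0. Large one (96 mm along y) at the +y end, centre y = +74 mm; two small (70 mm along y), centres y = -13 and -87 mm. Origin: centre of underside; z up.
- short_tray: short wooden tray, two compartments in a row along y, 178 x 88 x 14 mm (y, x, z), fixed; walls and dividers 4 mm thick, tops at z = 14, inner floor at z = 4 mm. Compartments are 80 mm along x, centred at x = 0. Large one (96 mm along y) at the +y end, centre y = +37 mm; small one (70 mm along y), centre y = -50 mm. Origin: centre of underside; z up.
- left_bracket: left-hand aluminium L bracket lying on its 8 mm thick foot. Long leg x -24 to +32, y -10 to +10 mm; at its elbow end a short leg (x 14 to 32 mm) reaches to y = +36 mm, to the left if the long leg points away from you, elbow far. Upright lug across the long leg: 12 mm thick (x), 20 wide (y), top at 44 mm, rounded, with a hole; grasp it across the 12 mm. 90 g. Origin: underside, below the lug; z up.
- right_bracket: right-hand aluminium L bracket lying on its 8 mm thick foot. Long leg x -24 to +32, y -10 to +10 mm; at its elbow end a short leg (x 14 to 32 mm) reaches to y = -36 mm, to the right if the long leg points away from you, elbow far. Upright lug across the long leg: 12 mm thick (x), 20 wide (y), top at 44 mm, rounded, with a hole; grasp it across the 12 mm. 90 g. Origin: underside, below the lug; z up.
- tin: round white tin with a screw lid, 56 mm in diameter, 28 mm high, standing upright (the lid is its upper 12 mm), about 60 g. Origin: centre of the underside; z up.
- jar: little screw-top jar, narrower and taller than the tin: 34 mm in diameter, 36 mm high, white with a black lid (its upper 12 mm), standing upright, about 35 g. Origin: centre of the underside; z up.
- clamp: little grey clamp: flat base plate 32 x 50 x 8 mm (x, y, z), an 8 mm round post at x = 0, y = +12 mm, and on the post a clamp head 16 x 16 mm from z = 25 to 39 mm with the wing screw's ears above it to 47 mm; grasp it by the head, across x. About 90 g. Origin: centre of the underside; z up.
- acrylic_jar: bystander: clear open acrylic jar, 65 mm in diameter, 52 mm high, to the robot's left of the work. Origin: centre of the underside. Leave it alone.
- loupe: bystander: folding loupe with a round black case, 29 x 56 x 15 mm, left of the trays. Origin: centre of the underside. Leave it alone.
Mind the look-alikes: they are no part of the job. What is meant by the jar is not blue, brown or orange, and is the smaller of those in its own colour.

How it is judged:
At the end, for the whole second after the job is handed in: Each bracket in the large compartment of its tray, clamp, tin and jar each alone in a small one (tin and jar either way round): origins between the compartment walls and within 4 mm of the tray floor, upright within 0.1 rad, at rest (x of right_bracket in the frame of long_tray between -0.04 and 0.04 m and y of right_bracket in the frame of long_tray between 0.026 and 0.122 m and z of right_bracket in the frame of long_tray between 0 and 0.008 m and angle between each of right_bracket, left_bracket, clamp's own z axis and vertical below 0.1 rad and x of left_bracket in the frame of short_tray between -0.04 and 0.04 m and y of left_bracket in the frame of short_tray between -0.011 and 0.085 m and z of left_bracket in the frame of short_tray between 0 and 0.008 m and x of clamp in the frame of short_tray between -0.04 and 0.04 m and y of clamp in the frame of short_tray between -0.085 and -0.015 m and z of clamp in the frame of short_tray between 0 and 0.008 m and ((x of tin in the frame of long_tray between -0.04 and 0.04 m and y of tin in the frame of long_tray between -0.048 and 0.022 m and z of tin in the frame of long_tray between 0 and 0.008 m and angle between each of tin, jar's own z axis and vertical below 0.1 rad and x of jar in the frame of long_tray between -0.04 and 0.04 m and y of jar in the frame of long_tray between -0.122 and -0.052 m and z of jar in the frame of long_tray between 0 and 0.008 m) or (x of jar in the frame of long_tray between -0.04 and 0.04 m and y of jar in the frame of long_tray between -0.048 and 0.022 m and z of jar in the frame of long_tray between 0 and 0.008 m and angle between each of jar, tin's own z axis and vertical below 0.1 rad and x of tin in the frame of long_tray between -0.04 and 0.04 m and y of tin in the frame of long_tray between -0.122 and -0.052 m and z of tin in the frame of long_tray between 0 and 0.008 m)) and linear speed of each of left_bracket, right_bracket, tin, jar, clamp below 0.02 m/s and angular speed of each of left_bracket, right_bracket, tin, jar, clamp below 0.2 rad/s); the robot touches nothing.
It fails at once if the clear jar is moved by more than 20 mm (distance of acrylic_jar from where it was at the start of the episode above 0.02 m).
It fails at once if the loupe is moved by more than 20 mm (distance of loupe from where it was at the start of the episode above 0.02 m).
It also fails if it takes over 112 s, if anything falls off the work surface, if the arm or the gripper's body presses on something with over 40 N, if the wrist force passes 120 N, or if a joint passes its speed limit or range.

## Robot

A 7-joint arm with a two-finger parallel gripper is mounted at the origin on a cart in front of the work surface, level with it; the furniture and walls round the work are solid. World frame = base frame: x ahead of the robot, y to its left, z up, the work surface at z = 0. Lengths are in m, angles in rad, forces in N, time in s.
With the tool pointing down it reaches from about 0.425 to 1.025 m from the base axis. Payload 3.6 kg.
Tool frame: the origin (TCP) lies at the very end of the fingers, on their centre line; the grasp point (between the pads) lies 19 mm behind it; z points along the fingers, y is the line along which they close (so a half turn about z gives the same grasp; the last joint's range is limited). The gripper opens to 85 mm and grips with 20 to 120 N. Pads are 22 mm wide; open, the fingers measure 114 mm over their backs; the gripper's body (76 mm by 85 mm) begins 54 mm behind the grasp point. The pads swing forward as they close: fully open they stand 13 mm farther back than shut.
Start: joints at [-1.337, 0.591, 0.048, 1.609, -0.033, 0.943, -0.034], TCP at [0.233, 0.686, 0.231] pointing down, gripper open.
Joint ranges: [-2.69, 2.69], [-0.47, 2.24], [-1.27, 1.36], [0.19, 2.51], [-1.53, 4.68], [0.08, 2.07], [-3.09, 3.09]. Speed limits (rad/s): [2.57, 2.57, 3.14, 3.14, 3.14, 3.14, 3.14].

## Interface

Orientations are given as a rotation vector (axis times angle).
In Python, from plant import bot gives the robot as it stands.
- The arm moves only by the tool step_arm, never from a script. Its argument "deltas" is a list of rows, each an object of numbers: "tx", "ty", "tz": the shift along the tool's x, y, z in m; "ax", "ay", "az": the turn, a rotation vector about the tool's x, y, z in rad. In form: [{"tx": .., "ty": .., "tz": .., "ax": .., "ay": .., "az": ..}, ...]. A call has exactly 8 rows; each row shifts and turns the commanded pose from where the row before left it, along the tool's axes as they then stand; what a row does not reach is not made up. A row lasts 1/10 s, in which the tool goes at most 50 mm and 8.59 degrees, less where a joint would pass 70% of its speed; a pose out of reach is approached as far as the arm can. A call is refused whole if a number of a shift passes 0.05 or a number of a turn 0.15, either way. A call with a gripper value outside its range is refused whole. "grip" is the opening in per cent of the stroke, from 0 (shut) to 100 (fully open), set as the call begins (left out, the last holds). The fingers move at their own pace and stop on an object; "newtons" is the grip in N (left out, the last holds). Time passes only in rows, so rows that do not move let the fingers close, or fill a call up. It gives the time, the measured TCP pose, the force, the opening and the grip force at its end, in the units of the state.
- bot.observe(): the state, without advancing time (a new reading comes with each control period).
- bot.camera(name): name is "scene" or "top" or "wrist"; returns the picture (400x640x3 uint8, red, green, blue); there is no depth.
- bot.get_calibration(name): a dict with "fx", "fy", "cx", "cy" (pixels), "cam_to_world" (4x4, takes a point from camera to world coordinates); the wrist camera has in their place "T_tool_cam" (4x4, takes a point from camera to tool coordinates, whose origin is the TCP and whose axes are the flange's). Camera axes: x right, y down, z forward; pixel columns grow to the right and rows downward; lengths in m; the calibration is good to about 2 mm. A picture is of the moment at which its call begins: read the wrist's pose just before it. get_calibration takes no time and is no camera call.
- bot.finish_job(): hands the job in; it is judged then, once.
The state is a dict: "time": time; "joints": joint angles; "qvel": joint speeds; "joint_efforts": joint torques, N m; "position": TCP position; "eef_rot": TCP orientation; "force": force on the tool from outside, world axes, zero at the start; "torque": the same for the moment, N m; "grip_width": finger opening in m; "grasp_force": force on a finger pad.
Only numpy, scipy, OpenCV 4.12 (cv2) and the standard library are available. Lean on these libraries where they do the work, as an engineer would, in place of code of your own. Each camera call takes 0.05 s, during which the arm holds its last target. There are 200 camera calls.

## Working session

There is one attempt and no reset: what is moved stays moved. The work goes in short steps, Python scripts to look and compute and a tool call to move; the robot and the scene stay as the last step left them, time stands still between calls to the robot, and variables do not carry over. Pictures are saved under pics/ and viewed, at most 14 in all, crops included, and the job is handed in when it is done.

Besides the shell and the picture viewer there is one more tool, called in YAML: its name, and indented under it one key for each argument. step_arm: Moves the arm, as the interface text tells. Its arguments: {"type":"object","properties":{"deltas":{"type":"array","items":{"type":"object","properties":{"tx":{"type":"number"},"ty":{"type":"number"},"tz":{"type":"number"},"ax":{"type":"number"},"ay":{"type":"number"},"az":{"type":"number"}}}},"grip":{"type":"number"},"newtons":{"type":"number"}},"required":["deltas"]}

```bash
ls; mkdir -p pics; python3 - <<'E'
from plant import bot
import cv2,numpy as np
for n in("top","scene"):
    cv2.imwrite(f"pics/{n}0.png",bot.camera(n)[:,:,::-1]); c=bot.get_calibration(n); print(n,c["fx"],c["fy"],c["cx"],c["cy"]);print(np.round(c["cam_to_world"],3))
c=bot.get_calibration("wrist");print(c["fx"],np.round(c["T_tool_cam"],3))
s=bot.observe();print(s["time"],s["position"],s["eef_rot"])
E
```

```text
pics
top 385.5922167372448 385.5922167372448 322.9458440079727 197.93071034729365
[[-0.005 -0.985  0.175  0.384]
 [-1.     0.002 -0.017  0.032]
 [ 0.016 -0.175 -0.984  0.952]
 [ 0.     0.     0.     1.   ]]
scene 365.5306745159634 365.5306745159634 318.86128830885616 196.87363537821483
[[ 0.761 -0.485  0.431  0.162]
 [-0.648 -0.549  0.527 -0.461]
 [-0.019 -0.681 -0.732  0.687]
 [ 0.     0.     0.     1.   ]]
356.26268972682436 [[ 0.    -0.955 -0.296  0.076]
 [ 1.     0.001 -0.001  0.001]
 [ 0.001 -0.296  0.955 -0.143]
 [ 0.     0.     0.     1.   ]]
0.1 [0.23316777 0.68569057 0.23026296] [-0.51241228 -3.09929906  0.00317179]
```

View pics/top0.png

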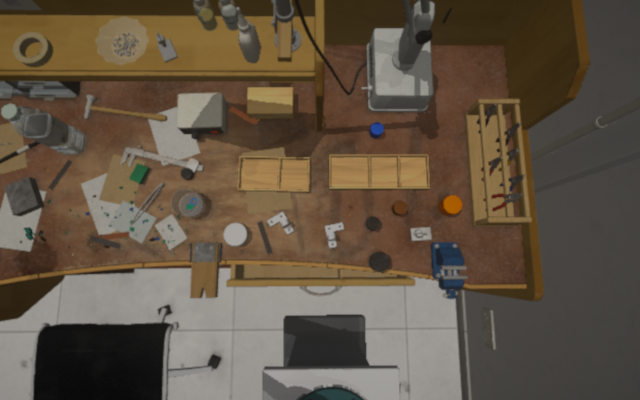

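View pics/scene0.png

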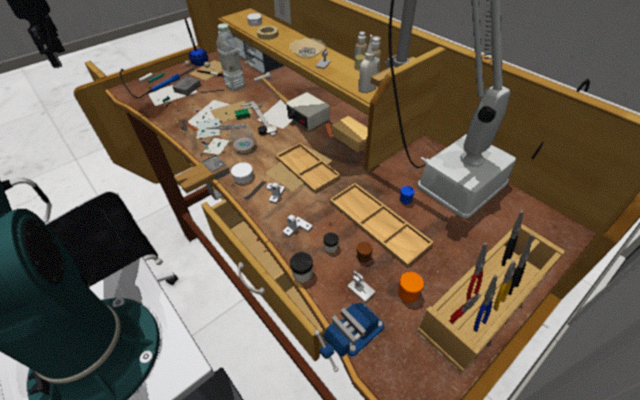

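Top view: short tray at (275,174), long tray (379,172), tin (235,234), brackets (281,222) and (333,233), small black-lid jar (373,224) (bigger one at (380,262)), clamp (421,233). I'll zoom in for detail.

```bash
cat > h.py <<'E'
import numpy as np,cv2
from plant import bot
from scipy.spatial.transform import Rotation as R
def cam(n,pose=None):
    c=bot.get_calibration(n)
    if n=="wrist":
        s=pose or bot.observe(); T=np.eye(4);T[:3,:3]=R.from_rotvec(s["eef_rot"]).as_matrix();T[:3,3]=s["position"]
        return c,T@np.array(c["T_tool_cam"])
    return c,np.array(c["cam_to_world"])
def ray(cm,p):
    c,M=cm; d=M[:3,:3]@[(p[0]-c["cx"])/c["fx"],(p[1]-c["cy"])/c["fy"],1]; return M[:3,3],d/np.linalg.norm(d)
def plane(cm,p,z):
    o,d=ray(cm,p); return o+d*(z-o[2])/d[2]
def tri(ca,pa,cb,pb):
    o1,d1=ray(ca,pa);o2,d2=ray(cb,pb)
    t=np.linalg.lstsq(np.c_[d1,-d2],o2-o1,rcond=None)[0]
    a,b=o1+d1*t[0],o2+d2*t[1]; return (a+b)/2,np.linalg.norm(a-b)
def proj(cm,P):
    c,M=cm; q=M[:3,:3].T@(np.array(P)-M[:3,3]); return q[:2]/q[2]*c["fx"]+[c["cx"],c["cy"]]
E
python3 - <<'E'
import cv2,numpy as np
t=cv2.imread("pics/top0.png")[140:280,220:440]; s=cv2.imread("pics/scene0.png")[130:330,220:450]
cv2.imwrite("pics/topc.png",cv2.resize(t,None,fx=3.6,fy=3.6,interpolation=cv2.INTER_CUBIC))
cv2.imwrite("pics/scenec.png",cv2.resize(s,None,fx=3,fy=3,interpolation=cv2.INTER_CUBIC))
E
```

```text
(no output)
```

View pics/topc.png

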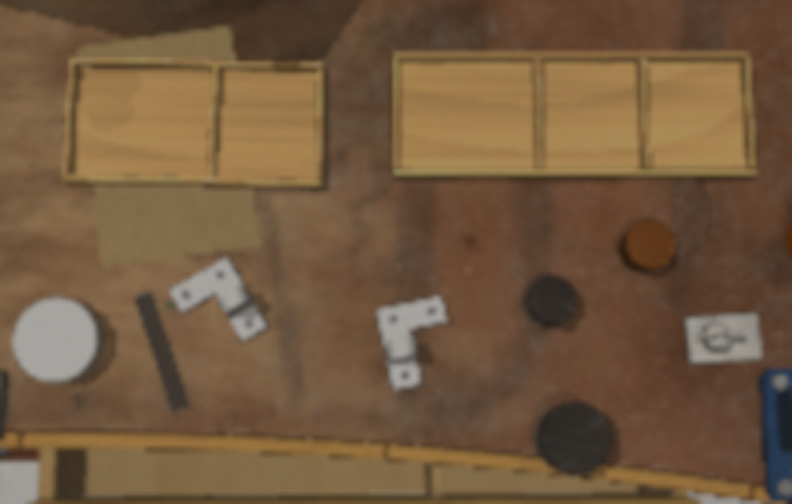

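View pics/scenec.png

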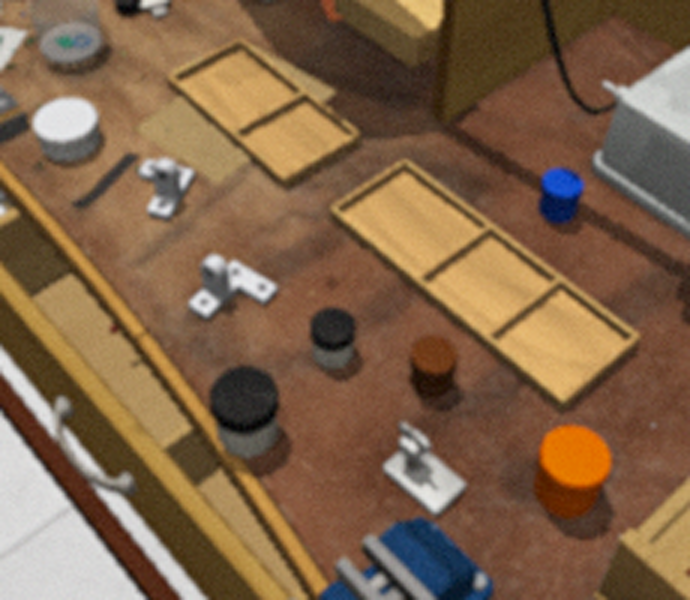

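Crops: the left bracket's (A, elbow at crop (222,268)) short leg points left when you look along the long leg, so A is left-hand. B (elbow at (393,318)) has it to the right, so B is right-hand. Small jar lid at (552,300), clamp plate about (724,338). Next I triangulate the trays and objects.

```bash
python3 - <<'E'
from h import *
ct,cs=cam("top"),cam("scene")
T=lambda p:(p[0]/3.6+220,p[1]/3.6+140)
S=lambda p:(p[0]/3+220,p[1]/3+130)
P={"S++":((68,60),(240,42)),"S+-":((324,64),(358,132)),"S--":((324,186),(290,183)),"S-+":((62,182),(170,75)),
"L++":((393,53),(405,161)),"L+-":((750,53),(637,336)),"L--":((756,177),(565,405)),"L-+":((393,175),(332,210)),
"tin":((56,338),(66,115)),"jar":((552,300),(333,328)),"lugA":((238,303),(162,172)),"lugB":((400,352),(215,265)),"clamphead":((716,337),(412,440))}
for k,(a,b) in P.items():
    p,e=tri(ct,T(a),cs,S(b)); print(k,np.round(p,3),"gap %.3f"%e)
print("z-plane")
for k in P:
    z={"t":.028,"j":.036}.get(k[0],.014 if k[0] in"SL" else .04)
    print(k,np.round(plane(ct,T(P[k][0]),z)[:2],3))
for n,p in {"Aelb":(220,275),"Ashort":(184,294),"Aend":(250,323),"Belb":(393,319),"Bshort":(432,310),"Bend":(404,375),"c1":(685,318),"c2":(757,313),"c3":(763,360),"c4":(690,364)}.items():
    print(n,np.round(plane(ct,T(p),.008)[:2],3))
E
```

```text
S++ [0.659 0.228 0.005] gap 0.001
S+- [0.652 0.049 0.016] gap 0.001
S-- [0.569 0.048 0.008] gap 0.003
S-+ [0.572 0.227 0.013] gap 0.005
L++ [0.662 0.    0.009] gap 0.001
L+- [ 0.66  -0.25   0.014] gap 0.002
L-- [ 0.574 -0.252  0.01 ] gap 0.002
L-+ [0.576 0.    0.008] gap 0.002
tin [0.461 0.225 0.032] gap 0.000
jar [ 0.485 -0.104  0.031] gap 0.000
lugA [0.482 0.105 0.037] gap 0.002
lugB [ 0.452 -0.003  0.037] gap 0.003
clamphead [ 0.46  -0.212  0.037] gap 0.000
z-plane
S++ [0.656 0.227]
S+- [0.653 0.048]
S-- [0.566 0.048]
S-+ [0.569 0.228]
L++ [0.661 0.   ]
L+- [ 0.661 -0.251]
L-- [ 0.572 -0.251]
L-+ [0.574 0.001]
tin [0.461 0.225]
jar [ 0.485 -0.104]
lugA [0.483 0.104]
lugB [ 0.45  -0.002]
clamphead [ 0.46  -0.211]
Aelb [0.506 0.119]
Ashort [0.493 0.144]
Aend [0.473 0.099]
Belb [0.475 0.001]
Bshort [ 0.481 -0.025]
Bend [ 0.437 -0.006]
c1 [ 0.475 -0.198]
c2 [ 0.479 -0.248]
c3 [ 0.447 -0.251]
c4 [ 0.444 -0.201]
```

Sizes check out: the trays come to 179x86 and 251x87 mm with tops near 14 mm, and every object height is plausible. First move: turn the tool so its y is along world x.

step_arm:
  deltas:
    - {"az":0.15}
    - {"az":0.15}
    - {"az":0.15}
    - {"az":0.15}
    - {"az":0.15}
    - {"az":0.15}
    - {"az":0.15}
    - {"az":0.15}
  grip: 100
  newtons: 40

```text
schema error: expected keys tx, ty, tz, ax, ay, az
```

step_arm:
  deltas:
    - {"tx":0,"ty":0,"tz":0,"ax":0,"ay":0,"az":0.15}
    - {"tx":0,"ty":0,"tz":0,"ax":0,"ay":0,"az":0.15}
    - {"tx":0,"ty":0,"tz":0,"ax":0,"ay":0,"az":0.15}
    - {"tx":0,"ty":0,"tz":0,"ax":0,"ay":0,"az":0.15}
    - {"tx":0,"ty":0,"tz":0,"ax":0,"ay":0,"az":0.15}
    - {"tx":0,"ty":0,"tz":0,"ax":0,"ay":0,"az":0.15}
    - {"tx":0,"ty":0,"tz":0,"ax":0,"ay":0,"az":0.15}
    - {"tx":0,"ty":0,"tz":0,"ax":0,"ay":0,"az":0.15}
  grip: 100
  newtons: 40

```text
time: 0.9
position: [0.2331, 0.686, 0.2306]
eef_rot: [2.18, 2.262, -0.002]
force: [0.6, 0.2, -0.1]
grip_width: 0.0856
grasp_force: 0.0
```

step_arm:
  deltas:
    - {"tx":-0.04,"ty":0.02,"tz":0,"ax":0,"ay":0,"az":0.037}
    - {"tx":-0.04,"ty":0.02,"tz":0,"ax":0,"ay":0,"az":0}
    - {"tx":-0.04,"ty":0.02,"tz":0,"ax":0,"ay":0,"az":0}
    - {"tx":-0.04,"ty":0.02,"tz":0,"ax":0,"ay":0,"az":0}
    - {"tx":-0.04,"ty":0.02,"tz":0,"ax":0,"ay":0,"az":0}
    - {"tx":-0.04,"ty":0.02,"tz":0,"ax":0,"ay":0,"az":0}
    - {"tx":-0.04,"ty":0.02,"tz":0,"ax":0,"ay":0,"az":0}
    - {"tx":-0.04,"ty":0.02,"tz":0,"ax":0,"ay":0,"az":0}

```text
time: 1.7
position: [0.3971, 0.3663, 0.2311]
eef_rot: [2.214, 2.228, -0.001]
force: [0.5, -0.4, -0.2]
grip_width: 0.0855
grasp_force: 0.0
```

Next to (0.461, 0.225, 0.12).

step_arm:
  deltas:
    - {"tx":-0.03,"ty":0.014,"tz":0.02,"ax":0,"ay":0,"az":0.007}
    - {"tx":-0.03,"ty":0.013,"tz":0.02,"ax":0,"ay":0,"az":0}
    - {"tx":-0.03,"ty":0.013,"tz":0.02,"ax":0,"ay":0,"az":0}
    - {"tx":-0.03,"ty":0.013,"tz":0.02,"ax":0,"ay":0,"az":0}
    - {"tx":-0.021,"ty":0.011,"tz":0.02,"ax":0,"ay":0,"az":0}
    - {"tx":0,"ty":0,"tz":0.011,"ax":0,"ay":0,"az":0}
    - {"tx":0,"ty":0,"tz":0,"ax":0,"ay":0,"az":0}
    - {"tx":0,"ty":0,"tz":0,"ax":0,"ay":0,"az":0}

```text
time: 2.5
position: [0.4605, 0.2285, 0.1203]
eef_rot: [-2.22, -2.222, -0.0]
force: [-0.5, 0.2, 0.5]
grip_width: 0.0856
grasp_force: 0.0
```

```bash
python3 - <<'E'
from h import *
s=bot.observe();im=bot.camera("wrist");cv2.imwrite("pics/w1.png",im[:,:,::-1])
cm=cam("wrist",s)
print(s["position"]); print("expected tin px",proj(cm,[.461,.225,.028]))
hsv=cv2.cvtColor(im,cv2.COLOR_RGB2HSV);m=((hsv[...,1]<40)&(hsv[...,2]>130)).astype(np.uint8)
n,l,st,ce=cv2.connectedComponentsWithStats(m)
for i in range(1,n):
    if st[i,4]>300: print(st[i],ce[i],plane(cm,ce[i],.028))
E
```

```text
[0.46047221 0.22853873 0.12032074]
expected tin px [317.80119499 209.19241524]
[    0     0   277   199 23319] [72.65753248 77.33586346] [0.30767542 0.31171626 0.028     ]
[295   0  37  18 363] [311.09366391   5.76033058] [0.45671382 0.3519422  0.028     ]
[ 387    0   90   74 4281] [429.96496146  34.40504555] [0.5284775 0.3365247 0.028    ]
[ 560    0   59   50 1795] [591.87799443  25.13203343] [0.625108   0.34173224 0.028     ]
[621   0  19  51 820] [630.96097561  22.78658537] [0.64821358 0.34303643 0.028     ]
[556  41  28  26 440] [569.25454545  54.44772727] [0.61498808 0.32537488 0.028     ]
[ 215   53   73   84 5052] [248.75950119  92.31235154] [0.41717396 0.30289473 0.028     ]
[ 278  159   81   82 5115] [318.08602151 200.39042033] [0.46118068 0.23142134 0.028     ]
[136 253  53  64 418] [168.84688995 278.09808612] [0.35071544 0.17094923 0.028     ]
[ 343  283   43   55 1250] [363.2272 310.3072] [0.49591782 0.14349847 0.028     ]
[339 343  24  26 387] [349.15503876 355.79328165] [0.48636503 0.10140299 0.028     ]
```

View pics/w1.png

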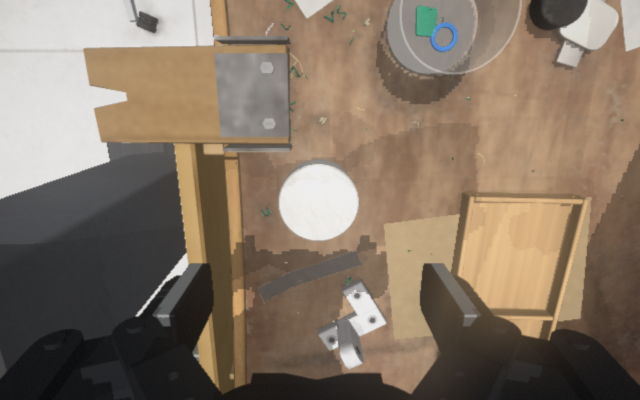

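Wrist picture: tin centred at (318,200), giving x 0.461, y 0.228 when averaged with the top view. Desk lip at column 235, so I turn the grip by 0.5 rad to stay clear of the lip and descend.

step_arm:
  deltas:
    - {"tx":0,"ty":0,"tz":0,"ax":0,"ay":0,"az":-0.13}
    - {"tx":0,"ty":0,"tz":0,"ax":0,"ay":0,"az":-0.13}
    - {"tx":0,"ty":0,"tz":0.02,"ax":0,"ay":0,"az":-0.13}
    - {"tx":0,"ty":0,"tz":0.025,"ax":0,"ay":0,"az":-0.11}
    - {"tx":0,"ty":0,"tz":0.025,"ax":0,"ay":0,"az":0}
    - {"tx":0,"ty":0,"tz":0.025,"ax":0,"ay":0,"az":0}
    - {"tx":0,"ty":0,"tz":0.014,"ax":0,"ay":0,"az":0}
    - {"tx":0,"ty":0,"tz":0,"ax":0,"ay":0,"az":0}
  grip: 88

```text
time: 3.35
position: [0.4601, 0.2279, 0.0104]
eef_rot: [-1.601, -2.701, 0.002]
force: [-0.0, 0.3, 0.1]
grip_width: 0.0748
grasp_force: 0.0
```

step_arm:
  deltas:
    - {"tx":0,"ty":0,"tz":0,"ax":0,"ay":0,"az":0}
    - {"tx":0,"ty":0,"tz":0,"ax":0,"ay":0,"az":0}
    - {"tx":0,"ty":0,"tz":0,"ax":0,"ay":0,"az":0}
    - {"tx":0,"ty":0,"tz":0,"ax":0,"ay":0,"az":0}
    - {"tx":0,"ty":0,"tz":0,"ax":0,"ay":0,"az":0}
    - {"tx":0,"ty":0,"tz":0,"ax":0,"ay":0,"az":0}
    - {"tx":0,"ty":0,"tz":0,"ax":0,"ay":0,"az":0}
    - {"tx":0,"ty":0,"tz":0,"ax":0,"ay":0,"az":0}
  grip: 0

```text
time: 4.15
position: [0.4616, 0.228, 0.0128]
eef_rot: [1.603, 2.701, 0.004]
force: [0.3, 1.6, 7.0]
grip_width: 0.0533
grasp_force: 42.5
```

step_arm:
  deltas:
    - {"tx":0,"ty":0,"tz":-0.025,"ax":0,"ay":0,"az":0}
    - {"tx":0,"ty":0,"tz":-0.025,"ax":0,"ay":0,"az":0}
    - {"tx":0,"ty":0,"tz":-0.025,"ax":0,"ay":0,"az":0}
    - {"tx":0,"ty":0,"tz":-0.025,"ax":0,"ay":0,"az":0.1}
    - {"tx":0,"ty":0,"tz":0,"ax":0,"ay":0,"az":0.13}
    - {"tx":0,"ty":0,"tz":0,"ax":0,"ay":0,"az":0.13}
    - {"tx":0,"ty":0,"tz":0,"ax":0,"ay":0,"az":0.14}
    - {"tx":0,"ty":0,"tz":0,"ax":0,"ay":0,"az":0}

```text
time: 4.95
position: [0.4608, 0.2273, 0.1119]
eef_rot: [2.222, 2.22, 0.001]
force: [0.2, -0.1, -0.4]
grip_width: 0.0532
grasp_force: 42.7
```

step_arm:
  deltas:
    - {"tx":-0.035,"ty":0.015,"tz":0,"ax":0,"ay":0,"az":0}
    - {"tx":-0.035,"ty":0.015,"tz":0,"ax":0,"ay":0,"az":0}
    - {"tx":-0.035,"ty":0.015,"tz":0,"ax":0,"ay":0,"az":0}
    - {"tx":-0.035,"ty":0.015,"tz":0,"ax":0,"ay":0,"az":0}
    - {"tx":-0.035,"ty":0.015,"tz":0,"ax":0,"ay":0,"az":0}
    - {"tx":-0.035,"ty":0.015,"tz":0,"ax":0,"ay":0,"az":0}
    - {"tx":-0.035,"ty":0.015,"tz":0,"ax":0,"ay":0,"az":0}
    - {"tx":-0.035,"ty":0.015,"tz":0,"ax":0,"ay":0,"az":0}

```text
time: 5.75
position: [0.581, -0.0545, 0.1116]
eef_rot: [2.219, 2.224, 0.0]
force: [-0.5, -1.0, -0.9]
grip_width: 0.053
grasp_force: 42.7
```

step_arm:
  deltas:
    - {"tx":-0.03,"ty":0.013,"tz":0,"ax":0,"ay":0,"az":0}
    - {"tx":-0.03,"ty":0.013,"tz":0,"ax":0,"ay":0,"az":0}
    - {"tx":-0.023,"ty":0.01,"tz":0,"ax":0,"ay":0,"az":0}
    - {"tx":0,"ty":0,"tz":0.025,"ax":0,"ay":0,"az":0}
    - {"tx":0,"ty":0,"tz":0.025,"ax":0,"ay":0,"az":0}
    - {"tx":0,"ty":0,"tz":0.02,"ax":0,"ay":0,"az":0}
    - {"tx":0,"ty":0,"tz":0,"ax":0,"ay":0,"az":0}
    - {"tx":0,"ty":0,"tz":0,"ax":0,"ay":0,"az":0}

```text
time: 6.55
position: [0.6164, -0.1361, 0.0414]
eef_rot: [-2.221, -2.222, 0.0]
force: [-0.1, -0.6, -0.0]
grip_width: 0.0529
grasp_force: 42.7
```

```bash
python3 - <<'E'
from h import *
im=bot.camera("scene")[:,:,::-1]
t=bot.camera("top")[:,:,::-1]
a=cv2.resize(im[170:270,320:450],None,fx=3,fy=3,interpolation=cv2.INTER_CUBIC)
b=cv2.resize(t[140:240,320:450],None,fx=3,fy=3,interpolation=cv2.INTER_CUBIC)
cv2.imwrite("pics/p1.png",np.hstack([a,b]))
E
```

```text
(no output)
```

View pics/p1.png

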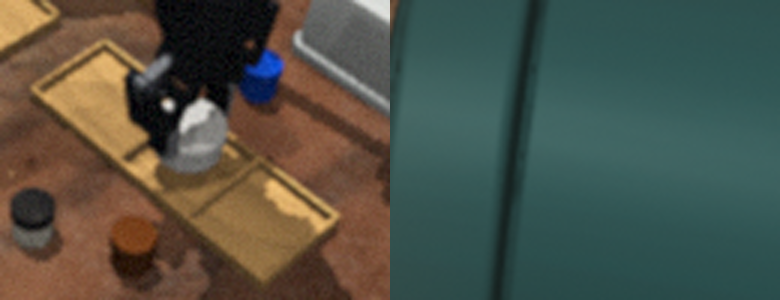

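Scene crop: the tin (190,135) hangs over the middle compartment, between the dividers at (140,150) and (225,185). The top camera is blocked by the arm. I lower it and let go.

step_arm:
  deltas:
    - {"tx":-0.002,"ty":0,"tz":0.01,"ax":0,"ay":0,"az":0}
    - {"tx":0,"ty":0,"tz":0.01,"ax":0,"ay":0,"az":0}
    - {"tx":0,"ty":0,"tz":0.004,"ax":0,"ay":0,"az":0}
    - {"tx":0,"ty":0,"tz":0,"ax":0,"ay":0,"az":0}
    - {"tx":0,"ty":0,"tz":0,"ax":0,"ay":0,"az":0}
    - {"tx":0,"ty":0,"tz":0,"ax":0,"ay":0,"az":0}
    - {"tx":0,"ty":0,"tz":0,"ax":0,"ay":0,"az":0}
    - {"tx":0,"ty":0,"tz":0,"ax":0,"ay":0,"az":0}

```text
time: 7.45
position: [0.6165, -0.1379, 0.0172]
eef_rot: [-2.222, -2.22, 0.0]
force: [0.4, -0.7, -0.7]
grip_width: 0.0531
grasp_force: 42.7
```

step_arm:
  deltas:
    - {"tx":0,"ty":0,"tz":0,"ax":0,"ay":0,"az":0}
    - {"tx":0,"ty":0,"tz":0,"ax":0,"ay":0,"az":0}
    - {"tx":0,"ty":0,"tz":0,"ax":0,"ay":0,"az":0}
    - {"tx":0,"ty":0,"tz":0,"ax":0,"ay":0,"az":0}
    - {"tx":0,"ty":0,"tz":0,"ax":0,"ay":0,"az":0}
    - {"tx":0,"ty":0,"tz":-0.02,"ax":0,"ay":0,"az":0}
    - {"tx":0,"ty":0,"tz":-0.03,"ax":0,"ay":0,"az":0}
    - {"tx":0,"ty":0,"tz":-0.03,"ax":0,"ay":0,"az":0}
  grip: 85

```text
time: 8.25
position: [0.616, -0.1379, 0.0977]
eef_rot: [-2.222, -2.22, 0.001]
force: [-0.3, -0.8, 0.2]
grip_width: 0.0727
grasp_force: 0.0
```

step_arm:
  deltas:
    - {"tx":0,"ty":-0.02,"tz":-0.02,"ax":0,"ay":0,"az":0}
    - {"tx":0.007,"ty":-0.025,"tz":0,"ax":0,"ay":0,"az":0}
    - {"tx":0.007,"ty":-0.025,"tz":0,"ax":0,"ay":0,"az":0}
    - {"tx":0.007,"ty":-0.025,"tz":0,"ax":0,"ay":0,"az":0}
    - {"tx":0.007,"ty":-0.025,"tz":0,"ax":0,"ay":0,"az":0}
    - {"tx":0.006,"ty":-0.011,"tz":0,"ax":0,"ay":0,"az":0}
    - {"tx":0,"ty":0,"tz":0,"ax":0,"ay":0,"az":0}
    - {"tx":0,"ty":0,"tz":0,"ax":0,"ay":0,"az":0}

```text
time: 9.05
position: [0.4873, -0.104, 0.1176]
eef_rot: [2.221, 2.219, 0.002]
force: [0.6, -0.2, 0.3]
grip_width: 0.0726
grasp_force: 0.0
```

```bash
python3 - <<'E'
from h import *
s=bot.observe();im=bot.camera("wrist");cv2.imwrite("pics/w2.png",im[:,:,::-1])
cm=cam("wrist",s);print(s["position"]);print("exp jar",proj(cm,[.485,-.104,.036]),"clamp",proj(cm,[.46,-.212,.04]),"tin",proj(cm,[.617,-.138,.032]))
E
```

```text
[ 0.48731777 -0.10399445  0.11764278]
exp jar [313.23612671 209.17536531] clamp [279.99473174 348.45832229] tin [500.66685604 252.82729781]
```

View pics/w2.png

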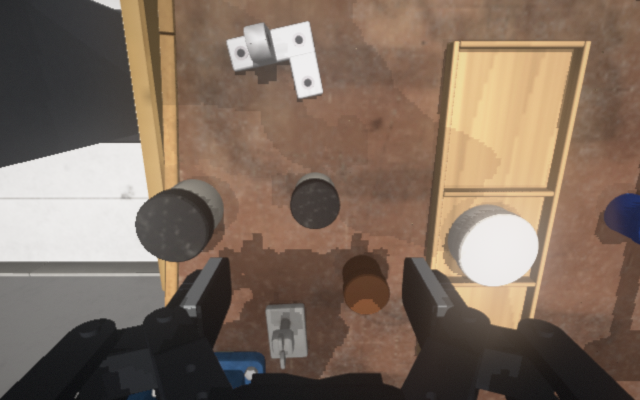

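Wrist picture: the tin sits in the middle compartment at (495,245), with dividers at rows 192 and 283. Jar lid is at (315,203), within 6 px of the expected spot, and the big black jar at (175,225) stands close, so I descend with a narrower opening.

step_arm:
  deltas:
    - {"tx":0,"ty":-0.001,"tz":0,"ax":0,"ay":0,"az":0}
    - {"tx":0,"ty":0,"tz":0.02,"ax":0,"ay":0,"az":0}
    - {"tx":0,"ty":0,"tz":0.02,"ax":0,"ay":0,"az":0}
    - {"tx":0,"ty":0,"tz":0.02,"ax":0,"ay":0,"az":0}
    - {"tx":0,"ty":0,"tz":0.02,"ax":0,"ay":0,"az":0}
    - {"tx":0,"ty":0,"tz":0.02,"ax":0,"ay":0,"az":0}
    - {"tx":0,"ty":0,"tz":0.004,"ax":0,"ay":0,"az":0}
    - {"tx":0,"ty":0,"tz":0,"ax":0,"ay":0,"az":0}
  grip: 60

```text
time: 9.9
position: [0.4849, -0.1041, 0.0127]
eef_rot: [-2.223, -2.22, 0.001]
force: [-0.5, -0.2, 0.4]
grip_width: 0.0515
grasp_force: 0.0
```

step_arm:
  deltas:
    - {"tx":0,"ty":0,"tz":0,"ax":0,"ay":0,"az":0}
    - {"tx":0,"ty":0,"tz":0,"ax":0,"ay":0,"az":0}
    - {"tx":0,"ty":0,"tz":0,"ax":0,"ay":0,"az":0}
    - {"tx":0,"ty":0,"tz":0,"ax":0,"ay":0,"az":0}
    - {"tx":0,"ty":0,"tz":0,"ax":0,"ay":0,"az":0}
    - {"tx":0,"ty":0,"tz":0,"ax":0,"ay":0,"az":0}
    - {"tx":0,"ty":0,"tz":0,"ax":0,"ay":0,"az":0}
    - {"tx":0,"ty":0,"tz":0,"ax":0,"ay":0,"az":0}
  grip: 0

```text
time: 10.7
position: [0.4854, -0.1041, 0.0142]
eef_rot: [2.221, 2.219, 0.002]
force: [-0.1, -0.3, 6.2]
grip_width: 0.0314
grasp_force: 40.1
```

step_arm:
  deltas:
    - {"tx":0,"ty":0,"tz":-0.03,"ax":0,"ay":0,"az":0}
    - {"tx":0,"ty":0,"tz":-0.04,"ax":0,"ay":0,"az":0}
    - {"tx":-0.02,"ty":0.02,"tz":-0.02,"ax":0,"ay":0,"az":0}
    - {"tx":-0.022,"ty":0.028,"tz":0,"ax":0,"ay":0,"az":0}
    - {"tx":-0.022,"ty":0.028,"tz":0,"ax":0,"ay":0,"az":0}
    - {"tx":-0.022,"ty":0.028,"tz":0,"ax":0,"ay":0,"az":0}
    - {"tx":-0.022,"ty":0.028,"tz":0,"ax":0,"ay":0,"az":0}
    - {"tx":0,"ty":0,"tz":0,"ax":0,"ay":0,"az":0}

```text
time: 11.5
position: [0.6209, -0.2163, 0.1042]
eef_rot: [2.22, 2.212, 0.002]
force: [0.2, 0.0, 0.4]
grip_width: 0.0313
grasp_force: 40.0
```

step_arm:
  deltas:
    - {"tx":0,"ty":0,"tz":0,"ax":0,"ay":0,"az":0}
    - {"tx":0,"ty":0,"tz":0.02,"ax":0,"ay":0,"az":0}
    - {"tx":0,"ty":0,"tz":0.02,"ax":0,"ay":0,"az":0}
    - {"tx":0,"ty":0,"tz":0.02,"ax":0,"ay":0,"az":0}
    - {"tx":0,"ty":0,"tz":0.015,"ax":0,"ay":0,"az":0}
    - {"tx":0,"ty":0,"tz":0.01,"ax":0,"ay":0,"az":0}
    - {"tx":0,"ty":0,"tz":0,"ax":0,"ay":0,"az":0}
    - {"tx":0,"ty":0,"tz":0,"ax":0,"ay":0,"az":0}

```text
time: 12.3
position: [0.6163, -0.2116, 0.0185]
eef_rot: [-2.222, -2.221, -0.0]
force: [-0.1, 0.2, -0.9]
grip_width: 0.0311
grasp_force: 40.7
```

step_arm:
  deltas:
    - {"tx":0,"ty":0,"tz":0,"ax":0,"ay":0,"az":0}
    - {"tx":0,"ty":0,"tz":0,"ax":0,"ay":0,"az":0}
    - {"tx":0,"ty":0,"tz":0,"ax":0,"ay":0,"az":0}
    - {"tx":0,"ty":0,"tz":0,"ax":0,"ay":0,"az":0}
    - {"tx":0,"ty":0,"tz":-0.02,"ax":0,"ay":0,"az":0}
    - {"tx":0,"ty":0,"tz":-0.03,"ax":0,"ay":0,"az":0}
    - {"tx":0,"ty":0,"tz":-0.03,"ax":0,"ay":0,"az":0}
    - {"tx":0,"ty":-0.02,"tz":-0.03,"ax":0,"ay":0,"az":0}
  grip: 60

```text
time: 13.1
position: [0.5995, -0.2115, 0.1297]
eef_rot: [2.218, 2.22, 0.004]
force: [0.5, -0.1, 0.2]
grip_width: 0.0511
grasp_force: 0.0
```

step_arm:
  deltas:
    - {"tx":0,"ty":-0.03,"tz":0,"ax":0,"ay":0,"az":-0.07}
    - {"tx":0,"ty":-0.03,"tz":0,"ax":0,"ay":0,"az":0}
    - {"tx":0,"ty":-0.03,"tz":0,"ax":0,"ay":0,"az":0}
    - {"tx":0,"ty":-0.03,"tz":0,"ax":0,"ay":0,"az":0}
    - {"tx":0,"ty":-0.016,"tz":0,"ax":0,"ay":0,"az":0}
    - {"tx":0,"ty":0,"tz":0,"ax":0,"ay":0,"az":0}
    - {"tx":0,"ty":0,"tz":0,"ax":0,"ay":0,"az":0}
    - {"tx":0,"ty":0,"tz":0,"ax":0,"ay":0,"az":0}

```text
time: 13.9
position: [0.4632, -0.2193, 0.1285]
eef_rot: [2.14, 2.297, 0.002]
force: [-0.0, 0.9, -0.3]
grip_width: 0.0514
grasp_force: 0.0
```

```bash
python3 - <<'E'
from h import *
s=bot.observe();im=bot.camera("wrist");cv2.imwrite("pics/w3.png",im[:,:,::-1])
cm=cam("wrist",s);print(s["position"]);print("exp clamp head",proj(cm,[.46,-.212,.04]),"plate c",proj(cm,[.461,-.2245,.008]),"jar",proj(cm,[.617,-.212,.04]))
E
```

```text
[ 0.46322466 -0.21928494  0.12852597]
exp clamp head [312.62582476 195.41822022] plate c [313.10746725 199.15315909] jar [540.46850033 210.7193453 ]
```

View pics/w3.png

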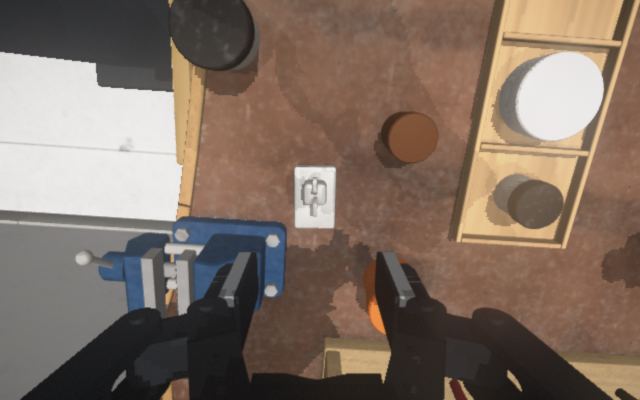

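Wrist picture: the jar stands in the end compartment (535,203). The clamp head is at (316,192), with its plate aligned to the tool; allowing for the wrist camera's bias of about 6 mm in y, the head is at (0.461,-0.213). The vise is at (215,260), so I descend only to z 0.02.

step_arm:
  deltas:
    - {"tx":0.006,"ty":-0.002,"tz":0.01,"ax":0,"ay":0,"az":0}
    - {"tx":0,"ty":0,"tz":0.03,"ax":0,"ay":0,"az":0}
    - {"tx":0,"ty":0,"tz":0.02,"ax":0,"ay":0,"az":0}
    - {"tx":0,"ty":0,"tz":0.015,"ax":0,"ay":0,"az":0}
    - {"tx":0,"ty":0,"tz":0.01,"ax":0,"ay":0,"az":0}
    - {"tx":0,"ty":0,"tz":0.01,"ax":0,"ay":0,"az":0}
    - {"tx":0,"ty":0,"tz":0.008,"ax":0,"ay":0,"az":0}
    - {"tx":0,"ty":0,"tz":0.006,"ax":0,"ay":0,"az":0}

```text
time: 14.75
position: [0.4585, -0.2133, 0.0188]
eef_rot: [2.143, 2.297, 0.0]
force: [-0.5, -0.6, 0.7]
grip_width: 0.0513
grasp_force: 0.0
```

step_arm:
  deltas:
    - {"tx":0,"ty":0,"tz":0,"ax":0,"ay":0,"az":0}
    - {"tx":0,"ty":0,"tz":0,"ax":0,"ay":0,"az":0}
    - {"tx":0,"ty":0,"tz":0,"ax":0,"ay":0,"az":0}
    - {"tx":0,"ty":0,"tz":0,"ax":0,"ay":0,"az":0}
    - {"tx":0,"ty":0,"tz":0,"ax":0,"ay":0,"az":0}
    - {"tx":0,"ty":0,"tz":0,"ax":0,"ay":0,"az":0}
    - {"tx":0,"ty":0,"tz":0,"ax":0,"ay":0,"az":0}
    - {"tx":0,"ty":0,"tz":0,"ax":0,"ay":0,"az":0}
  grip: 0

```text
time: 15.55
position: [0.4587, -0.2135, 0.0197]
eef_rot: [2.143, 2.296, 0.001]
force: [0.9, 0.4, 5.8]
grip_width: 0.0154
grasp_force: 42.5
```

step_arm:
  deltas:
    - {"tx":0,"ty":0,"tz":-0.03,"ax":0,"ay":0,"az":0}
    - {"tx":0,"ty":0,"tz":-0.04,"ax":0,"ay":0,"az":0}
    - {"tx":0,"ty":0,"tz":-0.03,"ax":0,"ay":0,"az":0.09}
    - {"tx":0.03,"ty":0.014,"tz":0,"ax":0,"ay":0,"az":0}
    - {"tx":0.04,"ty":0.02,"tz":0,"ax":0,"ay":0,"az":0}
    - {"tx":0.04,"ty":0.02,"tz":0,"ax":0,"ay":0,"az":0}
    - {"tx":0.04,"ty":0.02,"tz":0,"ax":0,"ay":0,"az":0}
    - {"tx":0.04,"ty":0.02,"tz":0,"ax":0,"ay":0,"az":0}

```text
time: 16.35
position: [0.556, -0.0237, 0.1188]
eef_rot: [-2.244, -2.197, 0.002]
force: [-0.5, -1.0, -1.9]
grip_width: 0.0151
grasp_force: 41.7
```

step_arm:
  deltas:
    - {"tx":0.04,"ty":0.02,"tz":0,"ax":0,"ay":0,"az":0}
    - {"tx":0.04,"ty":0.016,"tz":0,"ax":0,"ay":0,"az":0}
    - {"tx":0.03,"ty":0.01,"tz":0,"ax":0,"ay":0,"az":0}
    - {"tx":0.016,"ty":0.006,"tz":0,"ax":0,"ay":0,"az":0}
    - {"tx":0,"ty":0,"tz":0,"ax":0,"ay":0,"az":0}
    - {"tx":0,"ty":0,"tz":0.02,"ax":0,"ay":0,"az":0}
    - {"tx":0,"ty":0,"tz":0.02,"ax":0,"ay":0,"az":0}
    - {"tx":0,"ty":0,"tz":0,"ax":0,"ay":0,"az":0}

```text
time: 17.15
position: [0.6075, 0.0958, 0.077]
eef_rot: [-2.247, -2.192, 0.011]
force: [0.2, -0.2, -0.2]
grip_width: 0.0149
grasp_force: 41.6
```

step_arm:
  deltas:
    - {"tx":0.004,"ty":0.003,"tz":0,"ax":0,"ay":0,"az":0}
    - {"tx":0,"ty":0,"tz":0.015,"ax":0,"ay":0,"az":0}
    - {"tx":0,"ty":0,"tz":0.015,"ax":0,"ay":0,"az":0}
    - {"tx":0,"ty":0,"tz":0.01,"ax":0,"ay":0,"az":0}
    - {"tx":0,"ty":0,"tz":0,"ax":0,"ay":0,"az":0}
    - {"tx":0,"ty":0,"tz":0,"ax":0,"ay":0,"az":0}
    - {"tx":0,"ty":0,"tz":0,"ax":0,"ay":0,"az":0}
    - {"tx":0,"ty":0,"tz":0,"ax":0,"ay":0,"az":0}

```text
time: 17.95
position: [0.6144, 0.1034, 0.0398]
eef_rot: [2.244, 2.198, 0.001]
force: [-0.5, -1.2, -0.7]
grip_width: 0.0148
grasp_force: 41.7
```

```bash
python3 - <<'E'
from h import *
im=bot.camera("scene")[:,:,::-1]; s=bot.observe(); M=R.from_rotvec(s["eef_rot"]).as_matrix(); print(np.round(M,3))
a=cv2.resize(im[130:210,240:360],None,fx=5,fy=5,interpolation=cv2.INTER_CUBIC)
cv2.imwrite("pics/p2.png",a)
E
```

```text
[[ 0.021  1.     0.001]
 [ 1.    -0.021  0.   ]
 [ 0.     0.001 -1.   ]]
```

View pics/p2.png

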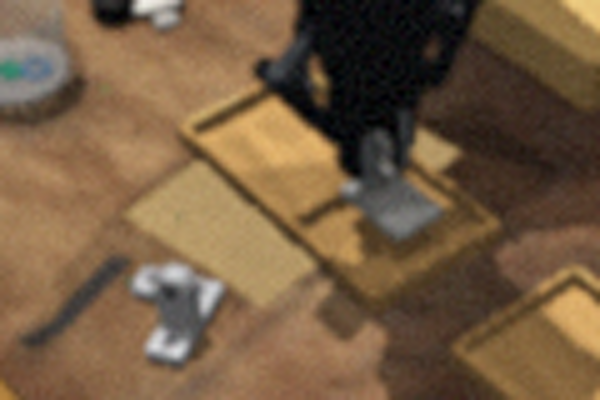

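Scene crop: the clamp's plate (395,205) hangs level over the small compartment. I trim 3 mm and lower it.

step_arm:
  deltas:
    - {"tx":-0.003,"ty":-0.003,"tz":0,"ax":0,"ay":0,"az":0}
    - {"tx":0,"ty":0,"tz":0.006,"ax":0,"ay":0,"az":0}
    - {"tx":0,"ty":0,"tz":0.006,"ax":0,"ay":0,"az":0}
    - {"tx":0,"ty":0,"tz":0.003,"ax":0,"ay":0,"az":0}
    - {"tx":0,"ty":0,"tz":0,"ax":0,"ay":0,"az":0}
    - {"tx":0,"ty":0,"tz":0,"ax":0,"ay":0,"az":0}
    - {"tx":0,"ty":0,"tz":0,"ax":0,"ay":0,"az":0}
    - {"tx":0,"ty":0,"tz":0,"ax":0,"ay":0,"az":0}

```text
time: 18.8
position: [0.6109, 0.1005, 0.0242]
eef_rot: [2.245, 2.198, -0.0]
force: [0.5, -0.4, -0.9]
grip_width: 0.015
grasp_force: 41.7
```

step_arm:
  deltas:
    - {"tx":0,"ty":0,"tz":0,"ax":0,"ay":0,"az":0}
    - {"tx":0,"ty":0,"tz":0,"ax":0,"ay":0,"az":0}
    - {"tx":0,"ty":0,"tz":0,"ax":0,"ay":0,"az":0}
    - {"tx":0,"ty":0,"tz":0,"ax":0,"ay":0,"az":0}
    - {"tx":0,"ty":0,"tz":-0.02,"ax":0,"ay":0,"az":0}
    - {"tx":0,"ty":0,"tz":-0.03,"ax":0,"ay":0,"az":0}
    - {"tx":0,"ty":0,"tz":-0.03,"ax":0,"ay":0,"az":0}
    - {"tx":0,"ty":0,"tz":-0.02,"ax":0,"ay":0,"az":0}
  grip: 50

```text
time: 19.6
position: [0.6117, 0.1004, 0.1263]
eef_rot: [2.244, 2.197, 0.003]
force: [0.9, -0.2, -0.6]
grip_width: 0.0428
grasp_force: 0.0
```

step_arm:
  deltas:
    - {"tx":0.001,"ty":-0.025,"tz":0,"ax":0,"ay":0,"az":0}
    - {"tx":0.001,"ty":-0.035,"tz":0,"ax":0,"ay":0,"az":0}
    - {"tx":0.001,"ty":-0.035,"tz":0,"ax":0,"ay":0,"az":0}
    - {"tx":0,"ty":-0.032,"tz":0,"ax":0,"ay":0,"az":0}
    - {"tx":0,"ty":0,"tz":0,"ax":0,"ay":0,"az":-0.14}
    - {"tx":0,"ty":0,"tz":0,"ax":0,"ay":0,"az":-0.14}
    - {"tx":0,"ty":0,"tz":0,"ax":0,"ay":0,"az":-0.14}
    - {"tx":0,"ty":0,"tz":0,"ax":0,"ay":0,"az":-0.115}

```text
time: 20.4
position: [0.484, 0.1061, 0.1246]
eef_rot: [1.577, 2.717, 0.001]
force: [-0.3, -0.6, 0.1]
grip_width: 0.0427
grasp_force: 0.0
```

```bash
python3 - <<'E'
from h import *
s=bot.observe();im=bot.camera("wrist");cv2.imwrite("pics/w4.png",im[:,:,::-1])
cm=cam("wrist",s);M=R.from_rotvec(s["eef_rot"]).as_matrix();print(s["position"],np.arctan2(M[1,1],M[0,1]))
for n,p in {"lug":(.483,.104,.04),"elb":(.506,.119,.008),"short":(.493,.144,.008),"end":(.473,.099,.008)}.items(): print(n,proj(cm,p))
E
```

```text
[0.48400561 0.10612375 0.12457285] 0.5192021918995209
lug [313.53171402 209.97465807]
elb [349.95656908 194.31893588]
short [352.56204599 157.56539832]
end [299.12042416 195.56052402]
```

View pics/w4.png

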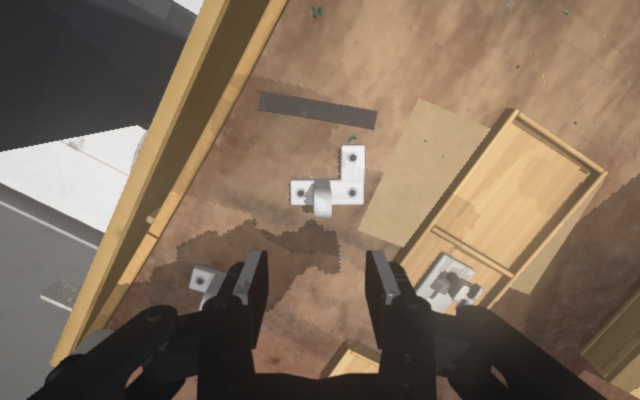

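Wrist picture: bracket A's holes are at (352,193), (300,192) and (352,157), within 3 px of expectation, and the lug at (322,197) is square to the fingers. The clamp stands in its compartment at (447,285). I descend and grip.

step_arm:
  deltas:
    - {"tx":0,"ty":0.002,"tz":0.01,"ax":0,"ay":0,"az":0}
    - {"tx":0,"ty":0,"tz":0.025,"ax":0,"ay":0,"az":0}
    - {"tx":0,"ty":0,"tz":0.025,"ax":0,"ay":0,"az":0}
    - {"tx":0,"ty":0,"tz":0.02,"ax":0,"ay":0,"az":0}
    - {"tx":0,"ty":0,"tz":0.015,"ax":0,"ay":0,"az":0}
    - {"tx":0,"ty":0,"tz":0.01,"ax":0,"ay":0,"az":0}
    - {"tx":0,"ty":0,"tz":0.003,"ax":0,"ay":0,"az":0}
    - {"tx":0,"ty":0,"tz":0,"ax":0,"ay":0,"az":0}

```text
time: 21.25
position: [0.4857, 0.1071, 0.0159]
eef_rot: [-1.585, -2.712, 0.001]
force: [0.2, -0.1, 0.3]
grip_width: 0.0426
grasp_force: 0.0
```

step_arm:
  deltas:
    - {"tx":0,"ty":0,"tz":0,"ax":0,"ay":0,"az":0}
    - {"tx":0,"ty":0,"tz":0,"ax":0,"ay":0,"az":0}
    - {"tx":0,"ty":0,"tz":0,"ax":0,"ay":0,"az":0}
    - {"tx":0,"ty":0,"tz":0,"ax":0,"ay":0,"az":0}
    - {"tx":0,"ty":0,"tz":0,"ax":0,"ay":0,"az":0}
    - {"tx":0,"ty":0,"tz":0,"ax":0,"ay":0,"az":0}
    - {"tx":0,"ty":0,"tz":0,"ax":0,"ay":0,"az":0}
    - {"tx":0,"ty":0,"tz":0,"ax":0,"ay":0,"az":0}
  grip: 0

```text
time: 22.05
position: [0.4864, 0.1073, 0.0171]
eef_rot: [1.583, 2.712, 0.002]
force: [-0.5, -1.4, 6.3]
grip_width: 0.0111
grasp_force: 39.9
```

step_arm:
  deltas:
    - {"tx":0,"ty":0,"tz":-0.03,"ax":0,"ay":0,"az":0}
    - {"tx":0,"ty":0,"tz":-0.03,"ax":0,"ay":0,"az":0}
    - {"tx":0,"ty":0,"tz":-0.03,"ax":0,"ay":0,"az":0}
    - {"tx":0,"ty":0,"tz":0,"ax":0,"ay":0,"az":0.13}
    - {"tx":0,"ty":0,"tz":0,"ax":0,"ay":0,"az":0.14}
    - {"tx":0,"ty":0,"tz":0,"ax":0,"ay":0,"az":0.14}
    - {"tx":0,"ty":0,"tz":0,"ax":0,"ay":0,"az":0.13}
    - {"tx":0,"ty":0,"tz":0,"ax":0,"ay":0,"az":0}

```text
time: 22.85
position: [0.4853, 0.1072, 0.1062]
eef_rot: [2.25, 2.193, -0.001]
force: [-0.1, 0.2, -0.2]
grip_width: 0.0112
grasp_force: 39.2
```

step_arm:
  deltas:
    - {"tx":0.012,"ty":0.025,"tz":0,"ax":0,"ay":0,"az":0}
    - {"tx":0.015,"ty":0.035,"tz":0,"ax":0,"ay":0,"az":0}
    - {"tx":0.015,"ty":0.035,"tz":0,"ax":0,"ay":0,"az":0}
    - {"tx":0.015,"ty":0.025,"tz":0,"ax":0,"ay":0,"az":0}
    - {"tx":0,"ty":0,"tz":0.025,"ax":0,"ay":0,"az":0}
    - {"tx":0,"ty":0,"tz":0.025,"ax":0,"ay":0,"az":0}
    - {"tx":0,"ty":0,"tz":0.015,"ax":0,"ay":0,"az":0}
    - {"tx":0,"ty":0,"tz":0,"ax":0,"ay":0,"az":0}

```text
time: 23.65
position: [0.6049, 0.1605, 0.039]
eef_rot: [-2.247, -2.192, 0.007]
force: [0.1, 0.3, -0.1]
grip_width: 0.0112
grasp_force: 39.3
```

step_arm:
  deltas:
    - {"tx":0,"ty":0.001,"tz":0.008,"ax":0,"ay":0,"az":0}
    - {"tx":0,"ty":0,"tz":0.006,"ax":0,"ay":0,"az":0}
    - {"tx":0,"ty":0,"tz":0.003,"ax":0,"ay":0,"az":0}
    - {"tx":0,"ty":0,"tz":0,"ax":0,"ay":0,"az":0}
    - {"tx":0,"ty":0,"tz":0,"ax":0,"ay":0,"az":0}
    - {"tx":0,"ty":0,"tz":0,"ax":0,"ay":0,"az":0}
    - {"tx":0,"ty":0,"tz":0,"ax":0,"ay":0,"az":0}
    - {"tx":0,"ty":0,"tz":0,"ax":0,"ay":0,"az":0}

```text
time: 24.45
position: [0.6083, 0.161, 0.0245]
eef_rot: [2.25, 2.192, 0.001]
force: [-0.5, 0.1, -0.7]
grip_width: 0.0112
grasp_force: 39.3
```

step_arm:
  deltas:
    - {"tx":0,"ty":0,"tz":0.003,"ax":0,"ay":0,"az":0}
    - {"tx":0,"ty":0,"tz":0,"ax":0,"ay":0,"az":0}
    - {"tx":0,"ty":0,"tz":0,"ax":0,"ay":0,"az":0}
    - {"tx":0,"ty":0,"tz":0,"ax":0,"ay":0,"az":0}
    - {"tx":0,"ty":0,"tz":0,"ax":0,"ay":0,"az":0}
    - {"tx":0,"ty":0,"tz":0,"ax":0,"ay":0,"az":0}
    - {"tx":0,"ty":0,"tz":0,"ax":0,"ay":0,"az":0}
    - {"tx":0,"ty":0,"tz":0,"ax":0,"ay":0,"az":0}

```text
time: 25.25
position: [0.6082, 0.1609, 0.0213]
eef_rot: [2.25, 2.192, -0.0]
force: [-1.1, 0.2, -0.3]
grip_width: 0.0109
grasp_force: 39.3
```

step_arm:
  deltas:
    - {"tx":0,"ty":0,"tz":0,"ax":0,"ay":0,"az":0}
    - {"tx":0,"ty":0,"tz":0,"ax":0,"ay":0,"az":0}
    - {"tx":0,"ty":0,"tz":0,"ax":0,"ay":0,"az":0}
    - {"tx":0,"ty":0,"tz":0,"ax":0,"ay":0,"az":0}
    - {"tx":0,"ty":0,"tz":-0.02,"ax":0,"ay":0,"az":0}
    - {"tx":0,"ty":0,"tz":-0.03,"ax":0,"ay":0,"az":0}
    - {"tx":0,"ty":0,"tz":-0.03,"ax":0,"ay":0,"az":0}
    - {"tx":0,"ty":0,"tz":-0.02,"ax":0,"ay":0,"az":0}
  grip: 45

```text
time: 26.05
position: [0.609, 0.161, 0.1233]
eef_rot: [2.249, 2.191, 0.003]
force: [0.5, 0.6, 0.2]
grip_width: 0.0388
grasp_force: 0.0
```

step_arm:
  deltas:
    - {"tx":-0.028,"ty":-0.026,"tz":0,"ax":0,"ay":0,"az":0}
    - {"tx":-0.035,"ty":-0.03,"tz":0,"ax":0,"ay":0,"az":0}
    - {"tx":-0.035,"ty":-0.03,"tz":0,"ax":0,"ay":0,"az":0}
    - {"tx":-0.035,"ty":-0.033,"tz":0,"ax":0,"ay":0,"az":0}
    - {"tx":-0.035,"ty":-0.033,"tz":0,"ax":0,"ay":0,"az":0}
    - {"tx":0,"ty":0,"tz":0,"ax":0,"ay":0,"az":-0.12}
    - {"tx":0,"ty":0,"tz":0,"ax":0,"ay":0,"az":-0.11}
    - {"tx":0,"ty":0,"tz":0,"ax":0,"ay":0,"az":0}

```text
time: 26.85
position: [0.4519, -0.0035, 0.1217]
eef_rot: [1.985, 2.435, 0.001]
force: [-0.1, 0.7, 0.4]
grip_width: 0.0383
grasp_force: 0.0
```

```bash
python3 - <<'E'
from h import *
s=bot.observe();im=bot.camera("wrist");cv2.imwrite("pics/w5.png",im[:,:,::-1])
cm=cam("wrist",s);M=R.from_rotvec(s["eef_rot"]).as_matrix();print(s["position"],np.arctan2(M[1,1],M[0,1]))
for n,p in {"lug":(.453,-.003,.04),"elb":(.475,.001,.008),"short":(.481,-.025,.008),"end":(.437,-.006,.008)}.items(): print(n,proj(cm,p))
E
```

```text
[ 0.45186778 -0.00347795  0.12165927] 0.20291281438027445
lug [318.53752705 209.04936866]
elb [347.99170097 196.03531279]
short [347.89610486 229.09225755]
end [296.54520651 195.01105105]
```

View pics/w5.png

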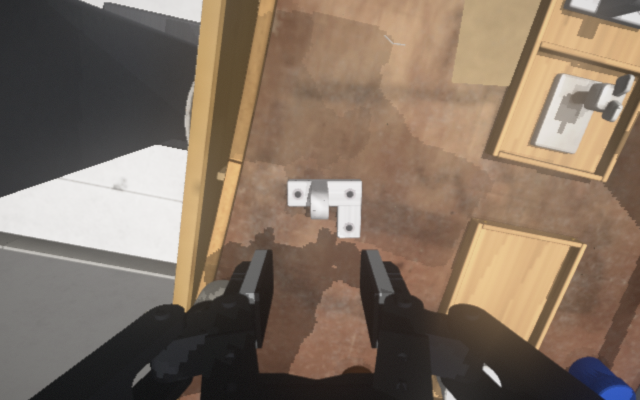

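Wrist picture: bracket B's holes are at (298,194), (349,194) and (348,227) as expected, with the lug square at (319,197). I descend and grip.

step_arm:
  deltas:
    - {"tx":0,"ty":0.001,"tz":0.01,"ax":0,"ay":0,"az":0}
    - {"tx":0,"ty":0,"tz":0.025,"ax":0,"ay":0,"az":0}
    - {"tx":0,"ty":0,"tz":0.025,"ax":0,"ay":0,"az":0}
    - {"tx":0,"ty":0,"tz":0.02,"ax":0,"ay":0,"az":0}
    - {"tx":0,"ty":0,"tz":0.015,"ax":0,"ay":0,"az":0}
    - {"tx":0,"ty":0,"tz":0.01,"ax":0,"ay":0,"az":0}
    - {"tx":0,"ty":0,"tz":0.001,"ax":0,"ay":0,"az":0}
    - {"tx":0,"ty":0,"tz":0,"ax":0,"ay":0,"az":0}

```text
time: 27.7
position: [0.4529, -0.0028, 0.0151]
eef_rot: [-1.984, -2.436, 0.001]
force: [-0.4, -0.3, 1.0]
grip_width: 0.0387
grasp_force: 0.0
```

step_arm:
  deltas:
    - {"tx":0,"ty":0,"tz":0,"ax":0,"ay":0,"az":0}
    - {"tx":0,"ty":0,"tz":0,"ax":0,"ay":0,"az":0}
    - {"tx":0,"ty":0,"tz":0,"ax":0,"ay":0,"az":0}
    - {"tx":0,"ty":0,"tz":0,"ax":0,"ay":0,"az":0}
    - {"tx":0,"ty":0,"tz":0,"ax":0,"ay":0,"az":0}
    - {"tx":0,"ty":0,"tz":0,"ax":0,"ay":0,"az":0}
    - {"tx":0,"ty":0,"tz":0,"ax":0,"ay":0,"az":0}
    - {"tx":0,"ty":0,"tz":0,"ax":0,"ay":0,"az":0}
  grip: 0

```text
time: 28.5
position: [0.4534, -0.0028, 0.016]
eef_rot: [1.983, 2.435, 0.002]
force: [0.1, 0.5, 6.2]
grip_width: 0.011
grasp_force: 41.1
```

step_arm:
  deltas:
    - {"tx":0,"ty":0,"tz":-0.03,"ax":0,"ay":0,"az":0}
    - {"tx":0,"ty":0,"tz":-0.04,"ax":0,"ay":0,"az":0}
    - {"tx":0,"ty":0,"tz":-0.02,"ax":0,"ay":0,"az":0.1}
    - {"tx":0,"ty":0,"tz":0,"ax":0,"ay":0,"az":0.103}
    - {"tx":-0.007,"ty":0.025,"tz":0,"ax":0,"ay":0,"az":0}
    - {"tx":-0.007,"ty":0.035,"tz":0,"ax":0,"ay":0,"az":0}
    - {"tx":-0.007,"ty":0.035,"tz":0,"ax":0,"ay":0,"az":0}
    - {"tx":-0.007,"ty":0.035,"tz":0,"ax":0,"ay":0,"az":0}

```text
time: 29.3
position: [0.5836, -0.0307, 0.1054]
eef_rot: [-2.22, -2.223, 0.0]
force: [0.0, -0.6, -0.7]
grip_width: 0.0113
grasp_force: 40.1
```

step_arm:
  deltas:
    - {"tx":-0.007,"ty":0.03,"tz":0,"ax":0,"ay":0,"az":0}
    - {"tx":0,"ty":0,"tz":0.025,"ax":0,"ay":0,"az":0}
    - {"tx":0,"ty":0,"tz":0.025,"ax":0,"ay":0,"az":0}
    - {"tx":0,"ty":0,"tz":0.015,"ax":0,"ay":0,"az":0}
    - {"tx":0,"ty":0,"tz":0,"ax":0,"ay":0,"az":0}
    - {"tx":0,"ty":0,"tz":0,"ax":0,"ay":0,"az":0}
    - {"tx":0,"ty":0,"tz":0,"ax":0,"ay":0,"az":0}
    - {"tx":0,"ty":0,"tz":0,"ax":0,"ay":0,"az":0}

```text
time: 30.1
position: [0.6137, -0.0377, 0.0415]
eef_rot: [2.219, 2.221, 0.002]
force: [0.2, -0.3, -1.2]
grip_width: 0.0112
grasp_force: 40.1
```

Lower 21 mm to 0.0205.

step_arm:
  deltas:
    - {"tx":0,"ty":0,"tz":0.01,"ax":0,"ay":0,"az":0}
    - {"tx":0,"ty":0,"tz":0.006,"ax":0,"ay":0,"az":0}
    - {"tx":0,"ty":0,"tz":0.005,"ax":0,"ay":0,"az":0}
    - {"tx":0,"ty":0,"tz":0,"ax":0,"ay":0,"az":0}
    - {"tx":0,"ty":0,"tz":0,"ax":0,"ay":0,"az":0}
    - {"tx":0,"ty":0,"tz":0,"ax":0,"ay":0,"az":0}
    - {"tx":0,"ty":0,"tz":0,"ax":0,"ay":0,"az":0}
    - {"tx":0,"ty":0,"tz":0,"ax":0,"ay":0,"az":0}

```text
time: 30.9
position: [0.6125, -0.0375, 0.0199]
eef_rot: [-2.22, -2.222, -0.0]
force: [-1.5, 0.2, 7.1]
grip_width: 0.0111
grasp_force: 41.6
```

step_arm:
  deltas:
    - {"tx":0,"ty":0,"tz":0,"ax":0,"ay":0,"az":0}
    - {"tx":0,"ty":0,"tz":0,"ax":0,"ay":0,"az":0}
    - {"tx":0,"ty":0,"tz":0,"ax":0,"ay":0,"az":0}
    - {"tx":0,"ty":0,"tz":0,"ax":0,"ay":0,"az":0}
    - {"tx":0,"ty":0,"tz":-0.02,"ax":0,"ay":0,"az":0}
    - {"tx":0,"ty":0,"tz":-0.04,"ax":0,"ay":0,"az":0}
    - {"tx":0,"ty":0,"tz":-0.04,"ax":0,"ay":0,"az":0}
    - {"tx":0,"ty":0,"tz":-0.04,"ax":0,"ay":0,"az":0}
  grip: 45

```text
time: 31.7
position: [0.6125, -0.0377, 0.1604]
eef_rot: [-2.22, -2.222, 0.001]
force: [0.5, 0.5, 0.2]
grip_width: 0.0386
grasp_force: 0.0
```

step_arm:
  deltas:
    - {"tx":0.04,"ty":-0.01,"tz":-0.01,"ax":0,"ay":0,"az":0}
    - {"tx":0.04,"ty":-0.01,"tz":-0.01,"ax":0,"ay":0,"az":0}
    - {"tx":0.04,"ty":-0.01,"tz":-0.01,"ax":0,"ay":0,"az":0}
    - {"tx":0.04,"ty":-0.01,"tz":-0.01,"ax":0,"ay":0,"az":0}
    - {"tx":0.04,"ty":-0.01,"tz":-0.01,"ax":0,"ay":0,"az":0}
    - {"tx":0.04,"ty":-0.01,"tz":0,"ax":0,"ay":0,"az":0}
    - {"tx":0.04,"ty":-0.01,"tz":0,"ax":0,"ay":0,"az":0}
    - {"tx":0.04,"ty":-0.01,"tz":0,"ax":0,"ay":0,"az":0}

```text
time: 32.5
position: [0.5318, 0.2838, 0.2094]
eef_rot: [2.22, 2.223, 0.0]
force: [0.9, -0.4, 0.1]
grip_width: 0.0385
grasp_force: 0.0
```

step_arm:
  deltas:
    - {"tx":0.04,"ty":-0.02,"tz":0,"ax":0,"ay":0,"az":0}
    - {"tx":0.04,"ty":-0.02,"tz":0,"ax":0,"ay":0,"az":0}
    - {"tx":0.04,"ty":-0.02,"tz":0,"ax":0,"ay":0,"az":0}
    - {"tx":0.04,"ty":-0.02,"tz":0,"ax":0,"ay":0,"az":0}
    - {"tx":0.03,"ty":-0.02,"tz":0,"ax":0,"ay":0,"az":0}
    - {"tx":0,"ty":0,"tz":0,"ax":0,"ay":0,"az":0}
    - {"tx":0,"ty":0,"tz":0,"ax":0,"ay":0,"az":0}
    - {"tx":0,"ty":0,"tz":0,"ax":0,"ay":0,"az":0}

```text
time: 33.3
position: [0.4334, 0.4704, 0.2092]
eef_rot: [2.222, 2.219, -0.001]
force: [-0.1, 0.4, -0.4]
grip_width: 0.0382
grasp_force: 0.0
```

```bash
python3 - <<'E'
from h import *
t=bot.camera("top")[:,:,::-1];im=bot.camera("scene")[:,:,::-1]
a=cv2.resize(t[140:200,230:440],None,fx=3.6,fy=3.6,interpolation=cv2.INTER_CUBIC)
b=cv2.resize(im[130:270,260:450],None,fx=2.5,fy=2.5,interpolation=cv2.INTER_CUBIC)
c=np.zeros((a.shape[0]+b.shape[0],756,3),np.uint8);c[:216,:a.shape[1]]=a;c[216:,:b.shape[1]]=b
cv2.imwrite("pics/end.png",c)
E
```

```text
(no output)
```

View pics/end.png

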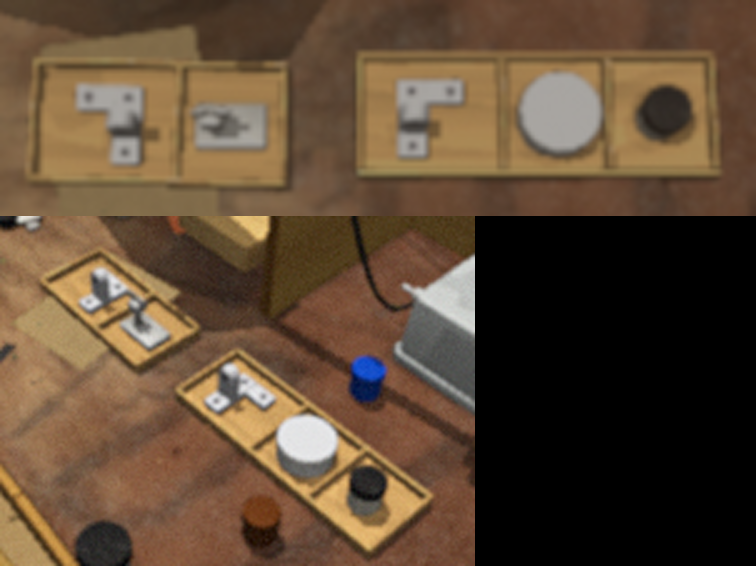

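Both views show each piece seated flat in its own compartment: brackets at top-crop (112,122) and (425,115), clamp (231,127), tin (560,112), jar (665,110). The arm is clear, so I hand the job in.

```bash
python3 -c "
from plant import bot
print(bot.finish_job())"
```

```text
the job is handed in; nothing more can be done
None
```

The job is handed in at about 33 s: both kits are made up, with every piece seated in its own compartment in the last camera check, and I did not touch the clear jar or the loupe; no verdict came back.

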